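# Count to the third gap and push the dovetail bar home

### The job

Starting at the end of the mahogany stand where the slim brass eyepiece stands, run your closed fingertips lightly along the tops of the dividers, touching the first four in turn so as to count off three gaps (a gap counts whether empty or filled). Then, without picking it up, push the dovetail bar lying in front of the stand lengthwise into that third gap until it is fully home against the block behind. Leave the eyepieces, the finder scope and the bar already stored where they are, and finish with the hand clear.

Things in the scene. Friction and masses are not known exactly. Their poses are not given: they have to be found in the camera images.
- stand: fixed mahogany stand, mm. Origin on the table, mid-row at the divider noses; x runs from the open mouths (robot side) to the block behind, y along the row, z up. Seven dividers at y = 186, 124, 62, 0, -62, -124, -186 span x = 0 to 75. Six gaps 54 wide between them, centres y = 155, 93, 31, -31, -93, -155, floor is the table, open above. Stand is shifted and turned each run
- stop (a point): middle of the foot of the block's front face (stand x = 75, y = 0), the end stop of every gap. The mahogany block runs from here 110 mm back, is 380 wide and 45 high and drilled with two rows of six round holes, 32 wide at stand x = 100 and 51 wide at x = 152, in line with the gaps
- divider0: fixed mahogany divider of the stand, 75 long, 8 thick, 36 high with a half-round top (4 radius) and a round nose; origin on the surface under its nose, axes as the stand's, x along the divider to the drilled block. At stand y = 186
- divider1: fixed mahogany divider of the stand, 75 long, 8 thick, 36 high with a half-round top (4 radius) and a round nose; origin on the surface under its nose, axes as the stand's, x along the divider to the drilled block. At stand y = 124
- divider2: fixed mahogany divider of the stand, 75 long, 8 thick, 36 high with a half-round top (4 radius) and a round nose; origin on the surface under its nose, axes as the stand's, x along the divider to the drilled block. At stand y = 62
- divider3: fixed mahogany divider of the stand, 75 long, 8 thick, 36 high with a half-round top (4 radius) and a round nose; origin on the surface under its nose, axes as the stand's, x along the divider to the drilled block. At stand y = 0
- divider4: fixed mahogany divider of the stand, 75 long, 8 thick, 36 high with a half-round top (4 radius) and a round nose; origin on the surface under its nose, axes as the stand's, x along the divider to the drilled block. At stand y = -62
- divider5: fixed mahogany divider of the stand, 75 long, 8 thick, 36 high with a half-round top (4 radius) and a round nose; origin on the surface under its nose, axes as the stand's, x along the divider to the drilled block. At stand y = -124
- divider6: fixed mahogany divider of the stand, 75 long, 8 thick, 36 high with a half-round top (4 radius) and a round nose; origin on the surface under its nose, axes as the stand's, x along the divider to the drilled block. At stand y = -186
- bar: loose black steel dovetail bar lying flat in front of the stand, turned up to 0.45 rad from the stand's x; 100 long, 44 wide, 15 high mm (lowest 7 full width, above 36 wide), 0.3 to 0.5 kg, slides with plain friction (1 to 6 N). Origin mid underside, x along it, z up; both ends alike. Home, its end meets the block, origin at stand x = 25, and 25 mm stands out in front of the dividers
- stored_bar: an equal loose bar already fully home in the gap at stand y = 93; leave alone; origin at the middle of its underside, x along it
- brass_eyepiece: slim antique brass Huygens eyepiece, loose, standing in a front-row hole at one end of the block (stand y = 155 or -155): the counting starts at this end. Narrow-waisted, 39 across, its top 85 above the table; origin at the centre of its barrel's underside, 19 above the table, z up
- white_eyepiece: stout white plastic wide-field eyepiece with a black rubber cup, loose, in the front-row hole at the other end; 52 across, its top 95 above the table; leave alone; origin at the centre of its barrel's underside, 19 above the table, z up
- finder: blue enamel finder scope in a black bracket, loose, lying on the table beyond the stand's -y end; 190 long, 58 wide over its clamp screws, 58 high; leave alone; origin under the tube on the table, x along the tube to the objective
Not all that is in view belongs to the job. There is more than one size of the brass_eyepiece; the one meant has the size given above. Leave any purple look-alike of the bar alone.

How it is judged:
By the outcome, as a careful person would: the job done as asked, in the order asked, and still so for the second after the job is handed in, with the robot touching nothing.
It also fails if it takes over 67 s, if anything falls off the work surface, if the arm or the gripper's body presses on something with over 40 N, if the wrist force passes 120 N, or if a joint passes its speed limit or range.

### The arm

A 6-joint arm with a two-finger parallel gripper is mounted at the origin on the work surface. World frame = base frame: x ahead of the robot, y to its left, z up, the work surface at z = 0. Lengths are in m, angles in rad, forces in N, time in s.
With the tool pointing down it reaches from about 0.3 to 0.875 m from the base axis. Payload 6.4 kg.
Tool frame: the origin (TCP) lies midway between the tips of the shut fingers; the grasp point (between the pads) lies 19 mm behind it; z points along the fingers, y is the line along which they close (so a half turn about z gives the same grasp; the last joint's range is limited). The gripper opens to 85 mm and grips with 20 to 120 N. Pads are 22 mm wide; open, the fingers measure 114 mm over their backs; the gripper's body (76 mm by 85 mm) begins 54 mm behind the grasp point. The pads swing forward as they close: fully open they stand 13 mm farther back than shut.
Start: joints at [-1.328, 0.181, 1.607, -0, 1.354, -0.206], TCP at [0.25, -0.518, 0.231] pointing down, gripper open.
Joint ranges: [-2.99, 2.99], [-0.89, 2.07], [0.3, 2.58], [-1.14, 4.28], [0, 2.63], [-3.12, 3.12]. Speed limits (rad/s): [2.57, 2.57, 3.01, 3.14, 3.14, 3.14].

### API

Orientations are given as a unit quaternion [w, x, y, z].
In Python, from bench import status, camera, ctrl gives the robot as it stands. The module is installed in compiled form; this text tells all that it offers.
- The arm moves only by the shell command python3 -m handwheel 'ROWS'. ROWS is JSON, a list that holds one entry, the list of rows, each a list of 7 numbers: the opening, from -1 (shut) to 1 (fully open), then the shift along the tool's x, y, z in cm, then the turn, a rotation vector about the tool's x, y, z in degrees. A call has 1 to 10 rows; each row is the pose to reach, as a shift and turn from the pose commanded when the call began, along the tool's axes at that moment; what a row does not reach only later rows make up. A row lasts 1/8 s, in which the tool goes at most 62.5 mm and 10.7 degrees, less where a joint would pass 70% of its speed; a pose out of reach is approached as far as the arm can. A call with a gripper value outside its range is refused whole. The fingers move at their own pace and stop on an object; the grip force is fixed at half the most. Time passes only in rows, so rows that repeat a pose let the fingers close. It gives the time, the measured TCP pose, the force, the opening and the grip force at its end, in the units of the state.
- status.get_obs(): the state, without advancing time (a new reading comes with each control period).
- camera(name): name is "scene" or "top"; returns a dict with "frame" (400x640x3 uint8, blue, green, red), "depth" (400x640 float32, m along the optical axis (not along the pixel's ray), 0 where there is no reading), "fx", "fy", "cx", "cy" (pixels), "extrinsics" (4x4, takes a point from camera to world coordinates). Camera axes: x right, y down, z forward; pixel columns grow to the right and rows downward; lengths in m; the calibration is good to about 2 mm. A picture is of the moment at which its call begins.
- ctrl.hand_in(): hands the job in; it is judged then, once.
The state is a dict: "time_s": time; "q": joint angles; "dq": joint speeds; "joint_efforts": joint torques, N m; "eef_pos": TCP position; "eef_rot": TCP orientation; "wrist_force": force on the tool from outside, world axes, zero at the start; "torque": the same for the moment, N m; "opening": opening from 0.0 (shut) to 1.0 (fully open); "grasp_force": force on a finger pad.
Only numpy, scipy, OpenCV 4.12 (cv2) and the standard library are available. Lean on these libraries where they do the work, as an engineer would, in place of code of your own. Each camera call takes 0.05 s, during which the arm holds its last target. There are 200 camera calls.

## Working session

There is one attempt and no reset: what is moved stays moved. The work goes in short steps, Python scripts to look and compute and a shell command to move; the robot and the scene stay as the last step left them, time stands still between calls to the robot, and variables do not carry over. Pictures are saved under pics/ and viewed, at most 10 in all, crops included, and the job is handed in when it is done.

```bash
mkdir -p pics
python3 - <<'E'
from bench import status,camera
import cv2,numpy as np
for n in("scene","top"):
    c=camera(n);cv2.imwrite(f"pics/{n}0.png",c["frame"]);np.savez(f"{n}0.npz",**c)
    print(n,c["fx"],c["fy"],c["cx"],c["cy"],np.round(c["extrinsics"],3).tolist())
o=status.get_obs();print(o["time_s"],o["eef_pos"],o["eef_rot"],o["opening"],o["wrist_force"])
E
```

```text
scene 407.31101949834556 407.31101949834556 319.86733455605247 201.35622947786473 [[0.56, 0.641, -0.525, 1.0], [0.828, -0.423, 0.367, -0.307], [0.013, -0.64, -0.768, 0.682], [0.0, 0.0, 0.0, 1.0]]
top 393.9501411624677 393.9501411624677 322.470054039575 203.07933783524055 [[-0.067, -0.976, 0.206, 0.398], [-0.998, 0.065, -0.016, -0.001], [0.002, -0.207, -0.978, 0.866], [0.0, 0.0, 0.0, 1.0]]
0.1 [ 0.2493882  -0.51755099  0.23045137] [-8.11890329e-04  9.74920359e-01  2.22552543e-01 -1.60513152e-05] 0.9983998986008121 [-0.12433078  0.13436339 -0.21314267]
```

View pics/top0.png

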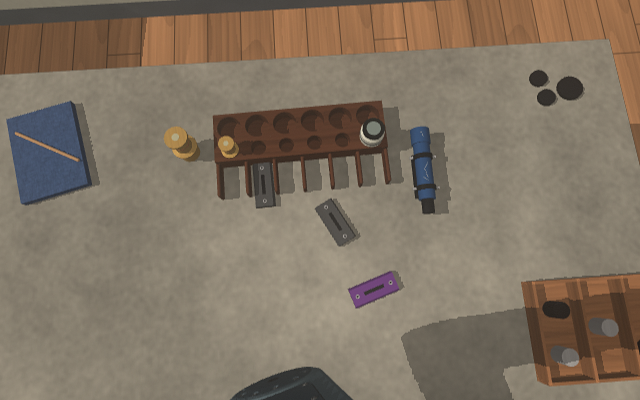

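View pics/scene0.png

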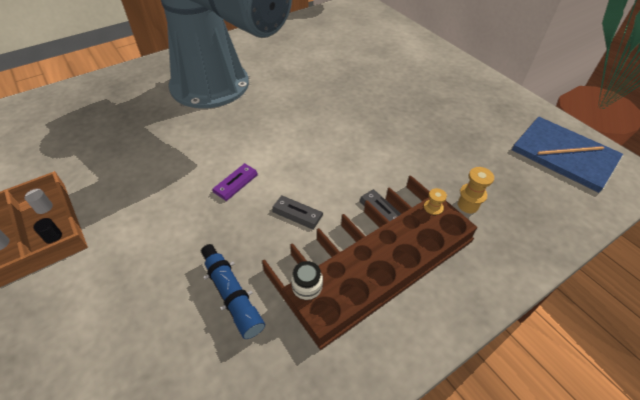

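Top view candidates:
- **Brass eyepieces:** the small one sits in the block's end hole at (228,147). The larger one at (178,140) stands on the table outside the stand. The small one in the front-row hole fits the description, so counting starts at the left (+y) end.
- **Bars:** black and loose at (336,222), stored at (263,186), purple at (375,289). The loose black one is the target.

Next I measure these and confirm with a crop.

```bash
cat > h.py <<'E'
import numpy as np,cv2
def cloud(c):
    v,u=np.mgrid[:400,:640];d=c["depth"]
    P=np.stack([(u-c["cx"])/c["fx"]*d,(v-c["cy"])/c["fy"]*d,d],-1)
    E=np.array(c["extrinsics"]);return P@E[:3,:3].T+E[:3,3]
def ray(c,uv,z):
    E=np.array(c["extrinsics"]);uv=np.atleast_2d(uv).astype(float)
    r=np.c_[(uv[:,0]-c["cx"])/c["fx"],(uv[:,1]-c["cy"])/c["fy"],np.ones(len(uv))]@E[:3,:3].T
    return E[:3,3]+r*((z-E[2,3])/r[:,2])[:,None]
def rect(p):
    (c,s,a)=cv2.minAreaRect((p[:,:2]*1000).astype(np.float32));return np.round(c,1),np.round(s,1),round(a,2)
E
python3 - <<'E'
from h import *
for n in("top","scene"):
    c=np.load(n+"0.npz");P=cloud(c);f=c["frame"].astype(int);z=P[...,2]
    hsv=cv2.cvtColor(c["frame"],cv2.COLOR_BGR2HSV)
    reg=(P[...,0]>.35)&(P[...,0]<.85)&(abs(P[...,1])<.35)
    tab=reg&(hsv[...,1]<70)&(hsv[...,2]>90);print(n,"table z",np.median(z[tab]))
    mah=reg&(f[...,2]>f[...,0]*1.5)&(f[...,2]<130)&(z>.03)
    for nm,m in(("block",mah&(abs(z-.045)<.004)),("div",mah&(z<.040)&(z>.031))):
        m=m.astype(np.uint8);k,l,s,_=cv2.connectedComponentsWithStats(m)
        for i in range(1,k):
            if s[i,4]>25: print(nm,s[i],*rect(P[l==i]),np.round(np.median(P[l==i],0)*1000,1))
    dark=reg&(f.max(-1)<95)&(f.max(-1)-f.min(-1)<18)&(z>.009)&(z<.022)
    k,l,s,_=cv2.connectedComponentsWithStats(dark.astype(np.uint8))
    for i in range(1,k):
        if s[i,4]>60: print("bar",s[i],*rect(P[l==i]),np.round(np.median(P[l==i],0)*1000,1))
    # brass
    b=(hsv[...,0]>12)&(hsv[...,0]<28)&(hsv[...,1]>120)&(hsv[...,2]>120)&reg&(z>.05)
    k,l,s,_=cv2.connectedComponentsWithStats(b.astype(np.uint8))
    for i in range(1,k):
        if s[i,4]>40: print("brass",s[i],np.round(np.median(P[l==i],0)*1000,1),"top",np.percentile(z[l==i],98))
t=np.load("top0.npz")["frame"][90:260,150:410];cv2.imwrite("pics/crop.png",cv2.resize(t,None,fx=3,fy=3,interpolation=cv2.INTER_CUBIC))
E
```

```text
top table z 0.0008182956061857372
block [ 213  101  175   63 4387] [738.   25.6] [112.4 380.6] 1.66 [728.1  31.1  45.8]
block [187 137  10  21  92] [717.  262.6] [18.5 46.8] 86.79 [718.4 261.   44.1]
div [359 106  20  11  37] [ 782.3 -135.7] [45.6 15.3] 68.22 [ 786.3 -139.9   35.6]
div [332 109  17   5  26] [784.9 -69.3] [36.3  8.7] 81.62 [786.3 -72.5  35. ]
div [302 111  22   9  40] [779.1  -6.5] [47.6 16.7] 83.49 [782.7  -8.8  35.4]
div [274 114  22   9  38] [776.6  58.2] [16.8 47.8] 3.2 [782.1  61.5  35.7]
div [246 116  11  11  26] [774.6 135.1] [ 6.5 31.8] 42.21 [777.4 135.6  35.9]
div [361 148  30  33 147] [ 664.3 -153.1] [91.1 45.9] 36.97 [ 659.7 -160.8   36. ]
div [264 150  99  42 570] [6.473e+02 3.000e-01] [ 77.1 210.7] 2.13 [656.5  -3.5  35.9]
div [216 159  46  38 282] [642.1 162.8] [ 75.9 100.4] 0.89 [649.7 164.3  36. ]
bar [253 162  23  46 807] [630.3 113.9] [103.5  43.7] 2.8 [628.9 113.4  15.5]
bar [316 199  40  47 829] [534.2 -39.5] [99.6 43.4] 27.78 [532.9 -39.3  15.5]
bar [364 284  20  11  66] [ 385.2 -110.3] [ 6.1 44. ] 18.57 [ 385.3 -110.4   15.5]
brass [164 127  23 
[... 1254 characters left out ...]
8.   35.4]
div [353 247  18   9  48] [701.6   1.2] [32.1 13.8] 43.11 [698.2   5.9  35.6]
div [366 261  29  17  82] [751.   6.] [51.2 23.7] 42.24 [743.2  14.1  35.7]
div [326 263  18   8  47] [701.5 -62.3] [30.9 12.3] 54.45 [697.7 -58.7  35.4]
div [340 279  28  15  74] [750.4 -54. ] [48.5 18.5] 44.05 [744.3 -48.5  35.4]
div [309 298  31  15  79] [ 752.2 -119.9] [50.9 22.4] 54.05 [ 745.8 -112.6   35.2]
bar [360 190  40  31 437] [622.5 113.3] [86.4 38.3] 6.59 [623.6 115.3  15.2]
bar [272 196  51  32 711] [536.9 -42. ] [99.  41.5] 29.75 [539.2 -42.1  14.9]
brass [469 167  25  30 408] [728.7 275.4  94.9] top 0.097483697951838
brass [425 188  21  26 257] [709.2 173.9  84.1] top 0.08749476823719833
```

View pics/crop.png

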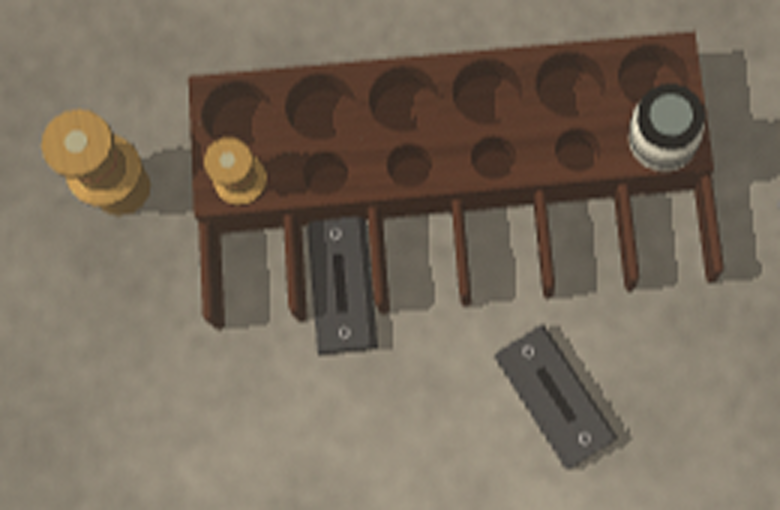

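The crop confirms it. The slim eyepiece (crop 233,170) is in the left front-row hole with its top at about 86 mm, and the big one off the block is the decoy. The stored bar is in gap 2. Gap 3 is the empty one between dividers at crop x≈378 and 462. The loose black bar is at crop (557,397).

Stand origin is about (608.1, 20.7) mm at yaw 1.9°, and the bar is at (535, -40.5) at yaw 27.8°.

```bash
cat > g.py <<'E'
# usage: g.py [s] x y z yaw  (mm, deg; 's' = stand frame): print shift in tool axes (cm) and turn (deg)
import sys,numpy as np
from bench import status
from scipy.spatial.transform import Rotation as R
O=np.array([608.1,20.7]);TH=1.9
a=sys.argv[1:];s=a[0]=='s'
if s:a=a[1:]
x,y,z,yaw=map(float,a)
if s:
    t=np.radians(TH);x,y=O+[x*np.cos(t)-y*np.sin(t),x*np.sin(t)+y*np.cos(t)];yaw+=TH
o=status.get_obs();q=o["eef_rot"];r=R.from_quat([*q[1:],q[0]]);p=np.array(o["eef_pos"])*1000
tgt=R.from_euler('z',yaw,degrees=True)*R.from_euler('x',180,degrees=True)
print("now",p.round(1),"yaw",np.degrees(np.arctan2(*r.as_matrix()[1::-1,0])).round(2),"F",np.round(o["wrist_force"],1),"t",round(o["time_s"],2))
print("shift cm",(r.inv().apply(np.array([x,y,z])-p)/10).round(2),"turn",np.degrees((r.inv()*tgt).as_rotvec()).round(2))
E
python3 g.py s 30 186 130 0
```

```text
now [ 249.4 -517.6  230.5] yaw 25.72 F [-0.1  0.1 -0.2] t 0.1
shift cm [ 65.93 -48.72  10.14] turn [-0.09  0.   23.82]
```

```bash
python3 -m handwheel '[[[-1,65.9,-48.7,10,0,0,23.8],[-1,65.9,-48.7,10,0,0,23.8],[-1,65.9,-48.7,10,0,0,23.8],[-1,65.9,-48.7,10,0,0,23.8],[-1,65.9,-48.7,10,0,0,23.8],[-1,65.9,-48.7,10,0,0,23.8],[-1,65.9,-48.7,10,0,0,23.8],[-1,65.9,-48.7,10,0,0,23.8],[-1,65.9,-48.7,10,0,0,23.8],[-1,65.9,-48.7,10,0,0,23.8]]]'; python3 g.py s 30 186 130 0
```

```text
time_s: 1.35
eef_pos: [0.5392, 0.0319, 0.1553]
eef_rot: [0.0, 1.0, 0.017, -0.0]
wrist_force: [0.4, -0.7, -0.1]
opening: -0.004
grasp_force: 0.0
now [539.2  31.9 155.3] yaw 1.92 F [ 0.4 -0.7 -0.1] t 1.35
shift cm [  9.86 -17.25   2.52] turn [0.01 0.01 0.02]
```

```bash
python3 -m handwheel '[[[-1,9.8,-17,2.5,0,0,0],[-1,9.8,-17,2.5,0,0,0],[-1,9.8,-17,2.5,0,0,0],[-1,9.8,-17,2.5,0,0,0],[-1,9.8,-17,2.5,0,0,0],[-1,9.8,-17,2.5,0,0,0]]]'; python3 g.py s 30 186 42 0
```

```text
time_s: 2.1
eef_pos: [0.6305, 0.2017, 0.1307]
eef_rot: [0.0, 1.0, 0.016, -0.0]
wrist_force: [-0.5, -0.5, -0.2]
opening: -0.003
grasp_force: 0.0
now [630.5 201.7 130.7] yaw 1.85 F [-0.5 -0.5 -0.2] t 2.1
shift cm [ 0.16 -0.59  8.87] turn [ 0.03  0.03 -0.05]
```

```bash
python3 -m handwheel '[[[-1,0.1,-0.5,4,0,0,0],[-1,0.1,-0.5,7,0,0,0],[-1,0.1,-0.5,8.8,0,0,0],[-1,0.1,-0.5,8.8,0,0,0],[-1,0.1,-0.5,8.8,0,0,0]]]'; python3 g.py s 30 186 37 0
```

```text
time_s: 2.72
eef_pos: [0.6329, 0.2078, 0.0443]
eef_rot: [-0.0, 1.0, 0.016, 0.001]
wrist_force: [-0.2, 0.0, 0.0]
opening: 0.001
grasp_force: 0.0
now [632.9 207.8  44.3] yaw 1.88 F [-0.2  0.   0. ] t 2.73
shift cm [-0.1   0.02  0.73] turn [-0.01 -0.13 -0.02]
```

```bash
python3 -m handwheel '[[[-1,0,0,0.4,0,0,0],[-1,0,0,0.6,0,0,0],[-1,0,0,0.6,0,0,0],[-1,0,0,0.6,0,0,0]]]'; python3 -m handwheel '[[[-1,0,0,0.1,0,0,0],[-1,0,0,0.1,0,0,0]]]';python3 g.py s 30 186 36 0
```

```text
time_s: 3.22
eef_pos: [0.6318, 0.2082, 0.0367]
eef_rot: [-0.0, 1.0, 0.017, 0.0]
wrist_force: [-0.0, 0.1, -0.4]
opening: 0.001
grasp_force: 0.0
time_s: 3.48
eef_pos: [0.632, 0.2082, 0.0361]
eef_rot: [-0.0, 1.0, 0.017, 0.0]
wrist_force: [-0.7, 0.1, 2.8]
opening: 0.003
grasp_force: 1.3
now [632.  208.2  36.1] yaw 1.92 F [-0.7  0.1  2.8] t 3.48
shift cm [-0.01  0.06  0.01] turn [-0.   -0.02  0.02]
```

Divider 0 is touched with 2.8 N. Now divider 1, after a small lift.

```bash
python3 -m handwheel '[[[-1,0,0.5,-0.4,0,0,0],[-1,0,3.4,-0.4,0,0,0],[-1,0,6.2,-0.4,0,0,0],[-1,0,6.2,-0.3,0,0,0],[-1,0,6.2,-0.1,0,0,0],[-1,0,6.2,0,0,0,0],[-1,0,6.2,0.02,0,0,0],[-1,0,6.2,0.02,0,0,0]]]';python3 g.py s 30 124 36 0
```

```text
time_s: 4.47
eef_pos: [0.6338, 0.1467, 0.036]
eef_rot: [0.0, 1.0, 0.017, -0.0]
wrist_force: [-2.3, -1.9, 4.7]
opening: 0.007
grasp_force: 2.6
now [633.8 146.7  36. ] yaw 1.98 F [-2.3 -1.9  4.7] t 4.47
shift cm [ 0.02  0.1  -0.  ] turn [0.02 0.   0.08]
```

```bash
python3 -m handwheel '[[[-1,0,0.5,-0.4,0,0,0],[-1,0,3.4,-0.4,0,0,0],[-1,0,6.3,-0.4,0,0,0],[-1,0,6.3,-0.3,0,0,0],[-1,0,6.3,-0.1,0,0,0],[-1,0,6.3,0,0,0,0],[-1,0,6.3,0,0,0,0],[-1,0,6.3,0,0,0,0]]]';python3 g.py s 30 62 36 0
```

```text
time_s: 5.48
eef_pos: [0.636, 0.0838, 0.036]
eef_rot: [0.0, 1.0, 0.017, 0.0]
wrist_force: [-2.8, -0.7, 5.7]
opening: 0.001
grasp_force: 2.8
now [636.   83.8  36. ] yaw 1.97 F [-2.8 -0.7  5.7] t 5.47
shift cm [ 0.01  0.01 -0.  ] turn [ 0.01 -0.01  0.07]
```

```bash
python3 -m handwheel '[[[-1,0,0.5,-0.4,0,0,0],[-1,0,3.4,-0.4,0,0,0],[-1,0,6.2,-0.4,0,0,0],[-1,0,6.2,-0.3,0,0,0],[-1,0,6.2,-0.1,0,0,0],[-1,0,6.2,0,0,0,0],[-1,0,6.2,0,0,0,0],[-1,0,6.2,0,0,0,0]]]';python3 g.py s 30 0 120 0; python3 g.py 560 -105 120 117.7; python3 g.py 560 -105 120 -62.3
```

```text
time_s: 6.48
eef_pos: [0.638, 0.0219, 0.036]
eef_rot: [0.0, 1.0, 0.017, -0.0]
wrist_force: [-2.4, -0.7, 5.1]
opening: -0.004
grasp_force: 2.7
now [638.   21.9  36. ] yaw 1.98 F [-2.4 -0.7  5.1] t 6.47
shift cm [ 0.01  0.02 -8.4 ] turn [0.01 0.01 0.08]
now [638.   21.9  36. ] yaw 1.98 F [-2.4 -0.7  5.1] t 6.47
shift cm [-8.23 12.42 -8.4 ] turn [ 0.0000e+00  2.0000e-02 -1.1572e+02]
now [638.   21.9  36. ] yaw 1.98 F [-2.4 -0.7  5.1] t 6.47
shift cm [-8.23 12.42 -8.4 ] turn [ 2.000e-02 -0.000e+00  6.428e+01]
```

All four dividers are touched, at 3–6 N each. Now I go to the −y side of the loose bar for the side push.

```bash
python3 -m handwheel '[[[-1,0,0,-5,0,0,0],[-1,0,0,-8,0,0,0],[-1,-8,10.7,-8,0,0,30],[-1,-8,10.7,-8,0,0,64.3],[-1,-8,10.7,-8,0,0,64.3],[-1,-8,10.7,-8,0,0,64.3],[-1,-8,10.7,-8,0,0,64.3],[-1,-8,10.7,-8,0,0,64.3],[-1,-8,10.7,-8,0,0,64.3],[-1,-8,10.7,-8,0,0,64.3]]]';python3 g.py 560 -88 5 -62.3
python3 - <<'E'
from bench import status;print(status.get_obs()["q"])
E
```

```text
time_s: 7.72
eef_pos: [0.5616, -0.0879, 0.1153]
eef_rot: [-0.0, 0.857, -0.516, -0.0]
wrist_force: [0.2, -0.1, 0.3]
opening: -0.0
grasp_force: 0.0
now [561.6 -87.9 115.3] yaw -62.15 F [ 0.2 -0.1  0.3] t 7.72
shift cm [-0.07  0.15 11.03] turn [0.   0.01 0.15]
[-3.64100805e-01  2.97098771e-01  1.71761494e+00  1.62229701e-04
  1.12705403e+00  2.29129873e+00]
```

```bash
python3 -m handwheel '[[[-1,0,0.1,5,0,0,0],[-1,0,0.1,9,0,0,0],[-1,0,0.1,10.7,0,0,0],[-1,0,0.1,11.1,0,0,0],[-1,0,0.1,11.1,0,0,0],[-1,0,0.1,11.1,0,0,0]]]';python3 g.py 550.3 -69.8 4 -62.3;python3 g.py s -96 -2 4 -90
```

```text
time_s: 8.48
eef_pos: [0.5621, -0.0894, 0.0061]
eef_rot: [-0.0, 0.856, -0.518, 0.001]
wrist_force: [0.1, -0.3, -0.0]
opening: 0.001
grasp_force: 0.0
now [562.1 -89.4   6.1] yaw -62.37 F [ 0.1 -0.3 -0. ] t 8.47
shift cm [-2.28  0.13  0.21] turn [-0.11 -0.12 -0.07]
now [562.1 -89.4   6.1] yaw -62.37 F [ 0.1 -0.3 -0. ] t 8.47
shift cm [-11.6   -0.45   0.19] turn [-0.14 -0.1  25.73]
```

```bash
python3 -m handwheel '[[[-1,-1.2,0.1,0.2,0,0,0],[-1,-2.3,0.1,0.2,0,0,0],[-1,-2.8,0.1,0.2,0,0,1.2],[-1,-3.2,0.1,0.2,0,0,2.5],[-1,-3.7,0.1,0.2,0,0,3.8],[-1,-4.2,0,0.2,0,0,5],[-1,-5.1,-0.1,0.2,0,0,7.5],[-1,-6.0,-0.2,0.2,0,0,10],[-1,-6.5,-0.3,0.2,0,0,11.2],[-1,-6.7,-0.3,0.2,0,0,11.8]]]';cat > bar.py <<'E'
from h import *
from bench import camera
import sys
c=camera("top");P=cloud(c);f=c["frame"].astype(int);z=P[...,2]
x0=float(sys.argv[1]) if len(sys.argv)>1 else .44
dark=(f.max(-1)<95)&(f.max(-1)-f.min(-1)<18)&(z>.009)&(z<.019)&(P[...,0]>x0)&(P[...,0]<.69)&(P[...,1]>-.12)&(P[...,1]<.16)
k,l,s,_=cv2.connectedComponentsWithStats(dark.astype(np.uint8))
t=np.radians(1.9)
for i in range(1,k):
    if s[i,4]>60:
        r=rect(P[l==i]);d=r[0]-[608.1,20.7];print(s[i],*r,"stand",np.round([d[0]*np.cos(t)+d[1]*np.sin(t),-d[0]*np.sin(t)+d[1]*np.cos(t)],1))
if len(sys.argv)>2:cv2.imwrite(f"pics/{sys.argv[2]}.png",cv2.resize(c["frame"][90:310,170:430],None,fx=2.5,fy=2.5))
E
python3 bar.py .44 p1; python3 g.py s -80 -2 4 -90
```

```text
time_s: 9.72
eef_pos: [0.5325, -0.028, 0.0026]
eef_rot: [-0.0, 0.798, -0.603, 0.0]
wrist_force: [0.6, -2.9, 1.1]
opening: -0.005
grasp_force: 1.3
[253 162  23  46 764] [629.8 114.1] [102.7  43.7] 2.66 stand [24.8 92.6]
[299 212  32  27 300] [524.8  11.4] [86.3 31.6] 39.41 stand [-83.6  -6.5]
now [532.4 -27.9   2.5] yaw -74.22 F [ 0.  -1.5  1.8] t 9.78
shift cm [-4.34 -0.8  -0.15] turn [-1.000e-02  0.000e+00  1.388e+01]
```

View pics/p1.png

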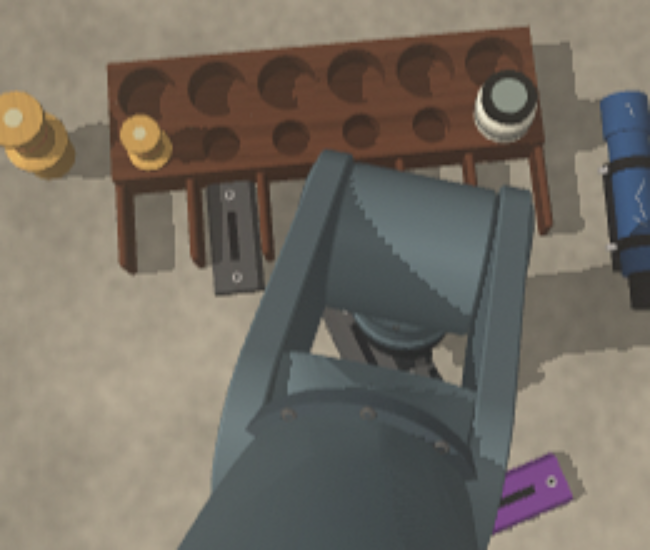

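The arm hides the bar in the top view, with only its left corner visible near (335,330). I'll continue the arc, back off and measure from the scene camera.

View pics/p2.png

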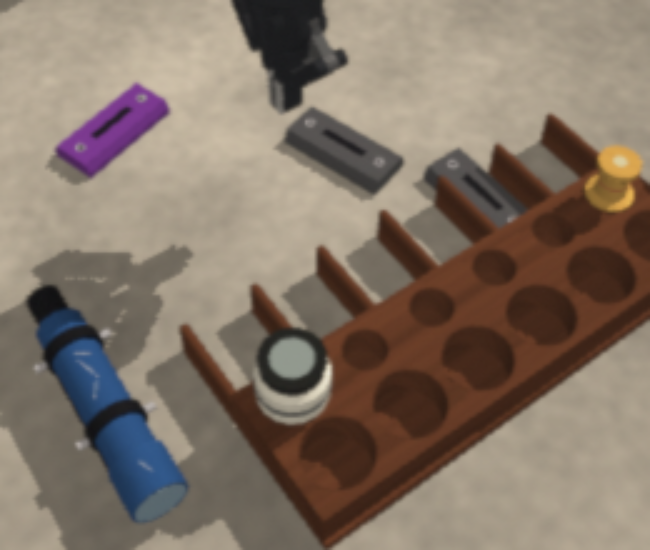

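The bar turned only partly. It is clear of the stand in front of gap 3, but still at roughly 15–20° yaw. I'll measure it better.

```bash
cat > m.py <<'E'
from h import *
from bench import camera
import sys
for n in sys.argv[1:]:
    c=camera(n);P=cloud(c);f=c["frame"].astype(int);z=P[...,2]
    m=(f.max(-1)-f.min(-1)<18)&(z>.012)&(z<.018)&(P[...,0]>.42)&(P[...,0]<.69)&(P[...,1]>-.12)&(P[...,1]<.16)
    m=cv2.morphologyEx(m.astype(np.uint8),cv2.MORPH_CLOSE,np.ones((3,3)))
    k,l,s,_=cv2.connectedComponentsWithStats(m);t=np.radians(1.9)
    for i in range(1,k):
        if s[i,4]<150: continue
        cn=cv2.findContours((l==i).astype(np.uint8),0,1)[0][0][:,0]
        p=ray(c,cn,.015)[:,:2]*1000;d=p-[608.1,20.7]
        S=np.c_[d[:,0]*np.cos(t)+d[:,1]*np.sin(t),-d[:,0]*np.sin(t)+d[:,1]*np.cos(t)].astype(np.float32)
        v,u=np.nonzero(l==i);q=ray(c,np.c_[u,v],.015)[:,:2];q=q-q.mean(0);w=np.linalg.svd(q,full_matrices=False)[2][0]
        r=cv2.minAreaRect(S);print(n,"stand c",np.round(r[0],1),"size",np.round(r[1],1),"a",round(r[2],1),"pca",round(float(np.degrees(np.arctan(w[1]/w[0])))-1.9,1))
E
python3 m.py scene top
```

```text
scene stand c [-87.2  28.1] size [100.8  42.2] a 17.1 pca 16.8
scene stand c [17.1 90.1] size [85.7 41.8] a 2.7 pca 4.4
top stand c [ 44.4 109. ] size [27.4 77.4] a 68.1 pca -12.9
top stand c [-88.9  30.9] size [100.4  40.8] a 17.2 pca 15.7
```

```bash
python3 g.py s -115 -28 4.5 -90;python3 g.py s -115 -5.5 4.5 -90
```

```text
now [527.3 -15.8 104.5] yaw -88.09 F [-0.1 -0.6 -0.2] t 11.55
shift cm [-0.59  3.33  9.99] turn [-0.15 -0.03  0.01]
now [527.3 -15.8 104.5] yaw -88.09 F [-0.1 -0.6 -0.2] t 11.55
shift cm [-2.84  3.33  9.99] turn [-0.15 -0.03  0.01]
```

```bash
python3 -m handwheel '[[[-1,-0.5,3.3,3,0,0,0],[-1,-0.5,3.3,8,0,0,0],[-1,-0.5,3.3,10,0,0,0],[-1,-0.5,3.3,10,0,0,0],[-1,-1.2,3.3,10,0,0,0],[-1,-1.7,3.3,10,0,0,0],[-1,-2.2,3.3,10,0,0,0],[-1,-2.6,3.3,10,0,0,0],[-1,-2.8,3.3,10,0,0,0],[-1,-2.8,3.3,10,0,0,0]]]';python3 g.py s -115 -5.5 4.5 -90; python3 m.py scene
```

```text
time_s: 12.8
eef_pos: [0.4926, 0.0117, 0.0036]
eef_rot: [-0.0, 0.719, -0.695, 0.0]
wrist_force: [-0.2, -0.1, 0.4]
opening: 0.003
grasp_force: 0.1
now [492.6  11.7   3.6] yaw -88.08 F [-0.2 -0.1  0.4] t 12.8
shift cm [ 0.03 -0.07 -0.09] turn [-0.01  0.    0.02]
scene stand c [-74.9  35.2] size [78.3 40.7] a 10.8 pca 13.2
scene stand c [17.  90.9] size [85.7 40.3] a 2.7 pca 3.7
```

```bash
python3 -m handwheel '[[[-1,1,0,0,0,0,0],[-1,1,0,-5,0,0,0],[-1,-4,-3,-5,0,0,0],[-1,-9.2,-6.1,-5,0,0,0],[-1,-9.2,-6.1,-5,0,0,0],[-1,-9.2,-6.1,-5,0,0,0]]]';python3 g.py s -54 86 4.5 -90;python3 g.py s -54 61.5 4.5 -90; python3 m.py scene top
```

```text
time_s: 13.6
eef_pos: [0.5499, 0.105, 0.0531]
eef_rot: [0.0, 0.719, -0.695, -0.0]
wrist_force: [0.1, -0.7, -1.0]
opening: 0.002
grasp_force: 0.0
now [549.9 105.   53.1] yaw -88.05 F [ 0.1 -0.7 -1. ] t 13.6
shift cm [ 0.02 -0.14  4.86] turn [ 0.06 -0.02  0.05]
now [549.9 105.   53.1] yaw -88.05 F [ 0.1 -0.7 -1. ] t 13.6
shift cm [ 2.47 -0.14  4.86] turn [ 0.06 -0.02  0.05]
scene stand c [-85.6  32.7] size [100.9  41.2] a 11.1 pca 11.4
scene stand c [17.  90.9] size [85.7 40.3] a 2.7 pca 4.1
top stand c [-87.3  35.4] size [100.2  41.1] a 11.1 pca 10.4
```

```bash
python3 -m handwheel '[[[-1,0,-0.1,2.5,0,0,0],[-1,0,-0.1,4.8,0,0,0],[-1,0,-0.1,4.8,0,0,0],[-1,0.6,-0.1,4.8,0,0,0],[-1,1.1,-0.1,4.8,0,0,0],[-1,1.5,-0.1,4.8,0,0,0],[-1,1.9,-0.1,4.8,0,0,0],[-1,2.3,-0.1,4.8,0,0,0],[-1,2.5,-0.1,4.8,0,0,0],[-1,2.5,-0.1,4.8,0,0,0]]]';python3 -m handwheel '[[[-1,-1,0,0,0,0,0],[-1,-1.5,0,-4,0,0,0],[-1,-1.5,0,-8,0,0,0],[-1,-1.5,0,-8,0,0,0]]]'; python3 m.py scene top;python3 g.py s -165 31 100 0
```

```text
time_s: 14.95
eef_pos: [0.5539, 0.0808, 0.0068]
eef_rot: [-0.001, 0.719, -0.695, 0.001]
wrist_force: [0.9, 3.4, 6.4]
opening: 0.003
grasp_force: 3.7
time_s: 15.45
eef_pos: [0.5539, 0.0956, 0.0886]
eef_rot: [-0.002, 0.719, -0.695, 0.002]
wrist_force: [0.3, 0.4, -0.5]
opening: -0.004
grasp_force: 0.0
scene stand c [-88.3  29.1] size [101.8  41.1] a 4.7 pca 3.6
scene stand c [17.  90.7] size [85.5 40.3] a 2.0 pca 3.6
top stand c [-89.6  30.9] size [100.   39.7] a 2.9 pca 2.6
now [551.2  95.6  85.1] yaw -88.07 F [-0.4  0.2 -0.6] t 15.55
shift cm [ 4.57 11.07 -1.48] turn [ 4.000e-02  2.000e-02 -8.997e+01]
```

The bar is at stand (-89, 30) and about 3° off, lined up with gap 3. Now the end push.

```bash
python3 -m handwheel '[[[-1,0,3,-1,0,0,-10],[-1,2,6,-1,0,0,-20],[-1,4.6,11.1,-1,0,0,-90],[-1,4.6,11.1,-1,0,0,-90],[-1,4.6,11.1,-1,0,0,-90],[-1,4.6,11.1,-1,0,0,-90],[-1,4.6,11.1,-1,0,0,-90],[-1,4.6,11.1,-1,0,0,-90],[-1,4.6,11.1,-1,0,0,-90],[-1,4.6,11.1,-1,0,0,-90]]]';python3 g.py s -166 31 5 0
```

```text
time_s: 16.8
eef_pos: [0.441, 0.046, 0.0939]
eef_rot: [-0.0, 1.0, 0.016, -0.002]
wrist_force: [0.0, 0.1, -0.3]
opening: -0.002
grasp_force: 0.0
now [441.   46.   93.9] yaw 1.86 F [ 0.   0.1 -0.3] t 16.8
shift cm [ 0.05 -0.01  8.89] turn [-0.03  0.19 -0.04]
```

```bash
python3 -m handwheel '[[[-1,0,0,5,0,0,0],[-1,0,0,8.8,0,0,0],[-1,0,0,8.8,0,0,0],[-1,1,0,8.8,0,0,0],[-1,1.7,0,8.8,0,0,0],[-1,2.4,0,8.8,0,0,0],[-1,3.1,0,8.8,0,0,0],[-1,3.8,0,8.8,0,0,0],[-1,4.4,0,8.8,0,0,0],[-1,4.7,0,8.8,0,0,0]]]';python3 bar.py .44 p3;python3 m.py scene;python3 g.py s -36 31 5 0
```

```text
time_s: 18.05
eef_pos: [0.4898, 0.0474, 0.0075]
eef_rot: [0.0, 1.0, 0.017, 0.0]
wrist_force: [-4.2, -0.1, 3.6]
opening: -0.001
grasp_force: 2.2
[314 180  43  36 636] [548.   44.2] [106.7  39.7] 3.72 stand [-59.3  25.5]
[360 190  40  30 415] [622.7 114.1] [87.1 38. ] 8.27 stand [17.7 92.9]
scene stand c [-59.  25.] size [108.1  39.9] a 0.1 pca 0.7
scene stand c [17.  90.9] size [85.7 40.3] a 2.7 pca 3.7
now [490.   47.4   7.5] yaw 1.91 F [-0.8  0.3  0.6] t 18.15
shift cm [ 8.12 -0.04  0.26] turn [ 0.   -0.06  0.01]
```

View pics/p3.png

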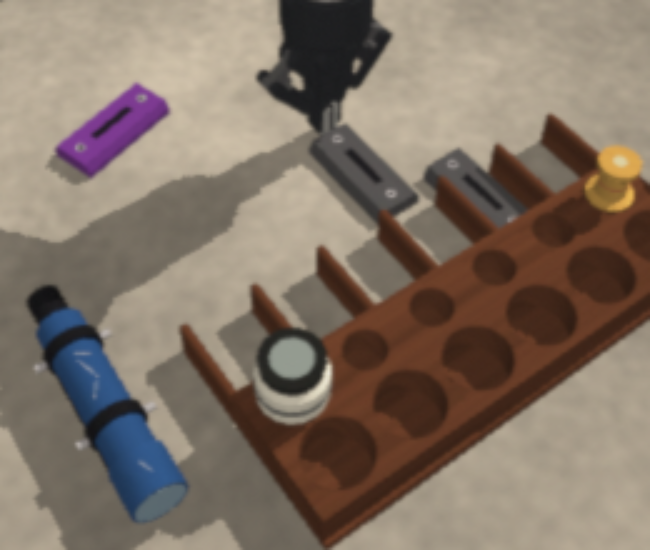

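The bar is straight but about 4 mm low in y, with its right front corner at about (385,212) near divider 3's nose. I'll nudge it sideways before entry.

```bash
python3 -m handwheel '[[[-1,-1,0,0,0,0,0],[-1,-1.5,0,-5,0,0,10],[-1,-1.5,6,-8,0,0,20],[-1,5.7,6,-8,0,0,90],[-1,5.7,6,-8,0,0,90],[-1,5.7,6,-8,0,0,90],[-1,5.7,6,-8,0,0,90],[-1,5.7,6,-8,0,0,90],[-1,5.7,6,-8,0,0,90],[-1,5.7,6,-8,0,0,90]]]';python3 m.py scene top; python3 g.py s -60 -2 5 -90
```

```text
time_s: 19.4
eef_pos: [0.548, -0.0107, 0.0874]
eef_rot: [-0.0, 0.717, -0.697, 0.0]
wrist_force: [-0.2, -0.1, 0.1]
opening: 0.004
grasp_force: 0.0
scene stand c [-56.2  25.3] size [101.8  39.3] a 0.1 pca 1.1
scene stand c [17.  91.2] size [85.7 39.7] a 2.7 pca 4.0
top stand c [-52.7  28.4] size [91.3 40.9] a 0.4 pca 6.9
now [548.  -10.7  87.5] yaw -88.12 F [-0.3  0.4  0.1] t 19.5
shift cm [-2.74 -0.11  8.24] turn [-0.03 -0.01 -0.02]
```

```bash
python3 -m handwheel '[[[-1,0,0,5,0,0,0],[-1,0,0,8.2,0,0,0],[-1,0,0,8.2,0,0,0],[-1,-1.0,0,8.2,0,0,0],[-1,-1.8,0,8.2,0,0,0],[-1,-2.3,0,8.2,0,0,0],[-1,-2.6,0,8.2,0,0,0],[-1,-2.8,0,8.2,0,0,0],[-1,-2.8,0,8.2,0,0,0],[-1,-2.8,0,8.2,0,0,0]]]';python3 g.py s -60 -2 5 -90;python3 m.py scene
```

```text
time_s: 20.75
eef_pos: [0.5478, 0.0171, 0.0058]
eef_rot: [-0.0, 0.719, -0.695, 0.0]
wrist_force: [0.1, -2.2, 3.6]
opening: 0.0
grasp_force: 1.8
now [547.8  17.1   5.8] yaw -88.1 F [ 0.1 -2.2  3.6] t 20.75
shift cm [ 0.04 -0.04  0.08] turn [-0.04 -0.01 -0.  ]
scene stand c [17.  90.8] size [85.7 40.5] a 2.7 pca 3.7
scene stand c [-31.5  16.2] size [71.6 50.3] a 74.6 pca 45.3
```

Contact made. I'll retreat, go back behind the end, and measure.

```bash
python3 -m handwheel '[[[-1,1,0,0,0,0,0],[-1,2,0,-5,0,0,0],[-1,3,3,-8,0,0,-10],[-1,3,9,-8,0,0,-20],[-1,-3.3,8,-8,0,0,-90],[-1,-3.3,8,-8,0,0,-90],[-1,-3.3,8,-8,0,0,-90],[-1,-3.3,8,-8,0,0,-90],[-1,-3.3,8,-8,0,0,-90],[-1,-3.3,8,-8,0,0,-90]]]';python3 m.py scene top;python3 g.py s -134 31 5 0
```

```text
time_s: 22.05
eef_pos: [0.4658, 0.0474, 0.085]
eef_rot: [-0.0, 1.0, -0.029, -0.001]
wrist_force: [0.3, -0.2, -1.0]
opening: 0.0
grasp_force: 0.0
scene stand c [-55.7  26.9] size [101.9  39.5] a 0.0 pca 0.4
scene stand c [17.  90.3] size [85.4 40.4] a 1.5 pca 4.4
top stand c [37.8 92. ] size [76.5 41.1] a 0.9 pca 3.4
now [465.9  47.4  85.1] yaw -3.57 F [-0.3 -0.1  0.1] t 22.15
shift cm [ 0.73 -0.03  8.01] turn [-0.02  0.06 -5.47]
```

```bash
python3 -m handwheel '[[[-1,0.7,0.2,4,0,0,-5.4],[-1,0.7,0.2,7.9,0,0,-5.4],[-1,0.7,0.2,7.9,0,0,-5.4],[-1,1.5,0.2,7.9,0,0,-5.4],[-1,2.3,0.2,7.9,0,0,-5.4],[-1,3.0,0.2,7.9,0,0,-5.4],[-1,3.7,0.2,7.9,0,0,-5.4],[-1,4.4,0.2,7.9,0,0,-5.4],[-1,5.1,0.2,7.9,0,0,-5.4],[-1,5.5,0.2,7.9,0,0,-5.4]]]';python3 bar.py .44 p4;python3 m.py scene;python3 g.py s -36 29 5 0
```

```text
time_s: 23.4
eef_pos: [0.5216, 0.0421, 0.0064]
eef_rot: [0.0, 1.0, 0.015, 0.0]
wrist_force: [-4.6, -0.0, 2.6]
opening: -0.001
grasp_force: 2.1
[322 190  45  35 587] [579.4  45. ] [107.4  39.7] 7.4 stand [-27.9  25.2]
[361 191  39  29 410] [623.  112.5] [85.1 36.6] 5.38 stand [17.9 91.3]
scene stand c [-27.7  24.7] size [107.8  41.8] a 2.1 pca 6.2
scene stand c [17.  90.8] size [85.7 40.5] a 2.7 pca 4.0
now [521.9  42.1   6.5] yaw 1.77 F [-1.   0.3  0.5] t 23.5
shift cm [ 4.94 -0.49  0.16] turn [ 0.01 -0.07 -0.13]
```

View pics/p4.png

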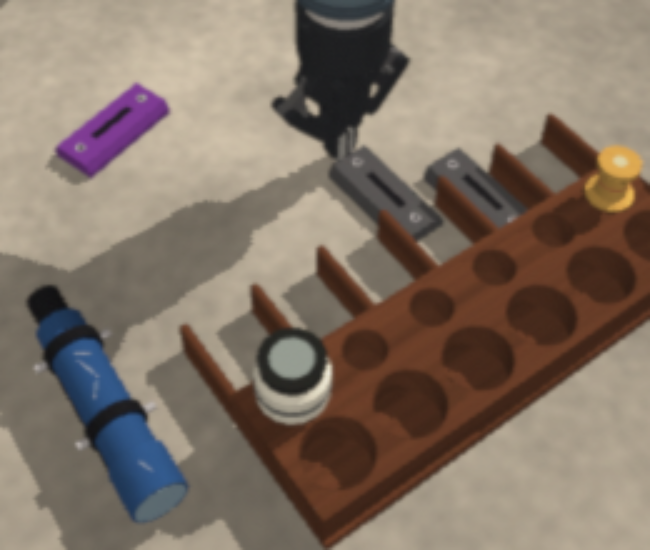

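The bar has entered gap 3 cleanly, but the fingers are off-centre at y≈24. I'll back off, recentre and push on.

```bash
python3 -m handwheel '[[[-1,-0.6,0,0.1,0,0,0],[-1,-0.6,-0.5,0.1,0,0,0],[-1,0,-0.5,0.1,0,0,0],[-1,0.7,-0.5,0.1,0,0,0],[-1,1.4,-0.5,0.1,0,0,0],[-1,2.1,-0.5,0.1,0,0,0],[-1,2.8,-0.5,0.1,0,0,0],[-1,3.5,-0.5,0.1,0,0,0],[-1,4.1,-0.5,0.1,0,0,0],[-1,4.3,-0.5,0.1,0,0,0]]]';python3 m.py scene;python3 g.py s -36 30 5 0
```

```text
time_s: 24.75
eef_pos: [0.5639, 0.0488, 0.0052]
eef_rot: [-0.0, 1.0, 0.015, -0.001]
wrist_force: [-6.0, 1.8, 4.2]
opening: -0.001
grasp_force: 3.0
scene stand c [17. 91.] size [85.7 40.1] a 2.7 pca 4.1
scene stand c [ 6.1 25.1] size [107.6  39.4] a 2.5 pca 5.9
now [563.9  48.7   5.3] yaw 1.78 F [-3.9  2.4  1.8] t 24.8
shift cm [ 0.72 -0.06  0.03] turn [-0.02  0.05 -0.12]
```

```bash
python3 -m handwheel '[[[-1,0.2,0,0,0,0,0],[-1,0.4,0,0,0,0,0],[-1,0.6,0,0,0,0,0],[-1,0.6,0,0,0,0,0]]]';python3 -m handwheel '[[[-1,0.15,0,0,0,0,0],[-1,0.15,0,0,0,0,0]]]';python3 -m handwheel '[[[-1,0.15,0,0,0,0,0],[-1,0.15,0,0,0,0,0]]]';python3 g.py s -36 30 5 0
```

```text
time_s: 25.3
eef_pos: [0.5693, 0.0491, 0.0052]
eef_rot: [-0.0, 1.0, 0.016, -0.001]
wrist_force: [-5.9, 2.9, 2.9]
opening: 0.002
grasp_force: 2.4
time_s: 25.55
eef_pos: [0.5706, 0.0492, 0.0052]
eef_rot: [-0.0, 1.0, 0.016, -0.001]
wrist_force: [-6.1, 3.1, 3.6]
opening: 0.002
grasp_force: 2.8
time_s: 25.8
eef_pos: [0.5717, 0.0492, 0.0051]
eef_rot: [-0.0, 1.0, 0.016, -0.001]
wrist_force: [-8.0, 2.1, 4.0]
opening: -0.002
grasp_force: 3.5
now [571.7  49.2   5.1] yaw 1.78 F [-8.   2.1  4. ] t 25.8
shift cm [-0.05 -0.03  0.01] turn [-0.04  0.16 -0.12]
```

```bash
for i in 1; do python3 -m handwheel '[[[-1,0.15,0,0,0,0,0],[-1,0.15,0,0,0,0,0]]]'; python3 -m handwheel '[[[-1,0.15,0,0,0,0,0],[-1,0.15,0,0,0,0,0]]]'; done; python3 m.py scene
```

```text
time_s: 26.05
eef_pos: [0.5717, 0.0493, 0.005]
eef_rot: [-0.0, 1.0, 0.016, -0.003]
wrist_force: [-12.5, 1.1, 9.3]
opening: -0.001
grasp_force: 6.0
time_s: 26.3
eef_pos: [0.5718, 0.0493, 0.0048]
eef_rot: [-0.0, 1.0, 0.016, -0.005]
wrist_force: [-17.2, 0.5, 13.0]
opening: -0.004
grasp_force: 8.5
scene stand c [17.  91.7] size [85.7 38.6] a 2.7 pca 3.8
scene stand c [14.4 25.3] size [90.  39.6] a 2.5 pca 5.3
```

The force rises and the motion has stopped, so the bar is home. Now retreat and verify.

```bash
python3 -m handwheel '[[[-1,-1,0,0,0,0,0],[-1,-3,0,0,0,0,0],[-1,-5,0,-5,0,0,0],[-1,-9,-4,-11,0,0,0],[-1,-15,-8,-16,0,0,0],[-1,-16,-12,-18,0,0,0],[-1,-16,-18,-18,0,0,0],[-1,-16,-22,-18,0,0,0],[-1,-16,-22,-18,0,0,0],[-1,-16,-22,-18,0,0,0]]]'; python3 m.py scene top
python3 - <<'E'
from bench import camera;import cv2
a=camera("top")["frame"][90:260,150:410];cv2.imwrite("pics/f.png",cv2.resize(a,None,fx=3,fy=3,interpolation=cv2.INTER_CUBIC))
E
```

```text
time_s: 27.6
eef_pos: [0.4095, 0.2638, 0.1855]
eef_rot: [0.0, 1.0, 0.016, 0.001]
wrist_force: [-0.3, 0.8, -0.5]
opening: -0.004
grasp_force: 0.0
scene stand c [17.  90.8] size [85.5 40.1] a 2.0 pca 3.8
scene stand c [17.3 26.6] size [85.2 37.9] a 3.3 pca 4.9
top stand c [25.1 27.6] size [102.4  41.1] a 0.8 pca 2.0
top stand c [24.7 92.2] size [103.   41.8] a 1.2 pca 1.1
```

View pics/f.png

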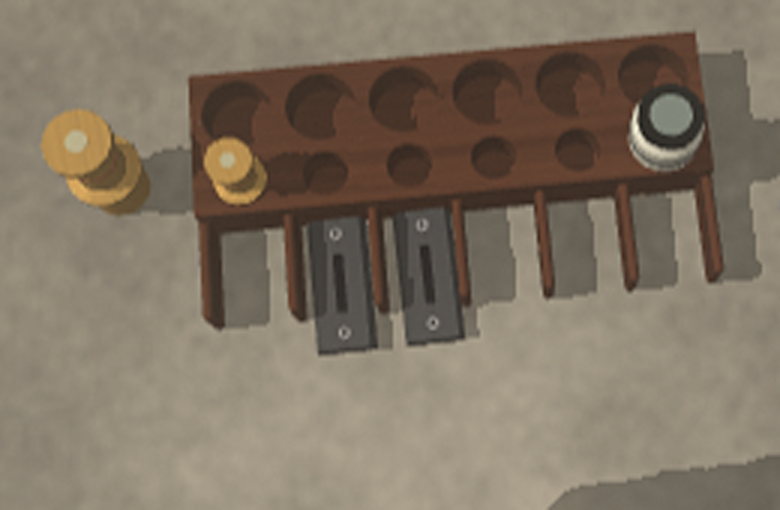

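The bar is at stand x = 25.1, level with the stored bar and square to within about 1°. Nothing else moved and the hand is clear.

```bash
python3 -c "
from bench import ctrl;print(ctrl.hand_in())"
```

```text
the job is handed in; nothing more can be done
None
```

Done: I touched the first four dividers lightly (3–6 N) from the brass-eyepiece end, then pushed the bar home in the third gap, never gripped. It sits at stand x ≈ 25 mm, nothing else moved in the last view, the hand finished clear, and I handed in at about 28 s.

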